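Move the lamp's battery pack from behind its push-to-open hatch to the charger

TASK

The lamp power unit's battery is flat: press the front of the unit's top hatch in and let go so that its spring catch pops it ajar, then swing the hatch fully up and back, past upright. Lift the battery pack out by its two ends, stand it on the bench and let go; then take it again by its two broad sides and set it upright, fully home, between the end posts of the charging cradle. Leave the hatch open.

Things in the scene. Friction and masses are not known exactly. Their poses are not given: they have to be found in the camera images.
- power_unit: Grey housing 180 x 180 mm, 91 mm high, fixed on the bench; its top is the hatch. Origin: centre of the underside; own +x points to the hinge side, away from the front plate (knob, switch), +y to its left. Side walls, 7 mm thick, stand flush with the hatch top; the front plate and inner deck are only 70 mm high, so the hatch's front edge is free.
- bay_floor (a point): Centre of the battery bay's floor, 20 mm above the bench, axes as the unit. The bay is a channel in the deck, 48 mm wide (own x) and 166 mm long (own y), 50 mm deep. The pack stands in it, long direction along own y, its top level with the deck: only its two ends can be gripped, with 40 mm or more free beyond each.
- hatch (a joint): Hatch angle, rad: 0 shut, 1.57 upright, 1.8 fully open, -0.05 pushed in to its stop. Some 5 N down at the middle of its front edge pushes it in up to 8 mm; beyond 5 mm (-0.03) the catch frees it and, let go, a spring lifts it to about 0.45 within 1 s. From there swing it (under 3 N at the edge); friction holds it where it is left. The catch does not hold it shut again.
- hatch_front (a point): Middle of the hatch's front edge, on its upper face (moves with it). The hatch is a pale brushed-metal plate 176 mm from hinge axis to front edge, 160 mm wide along the hinge, 8 mm thick. Ajar, this edge is about 75 mm higher than shut: shut, forward-tilted fingers can lift it from underneath, or it can be pinched.
- hatch_hinge (a point): Middle of the hatch's hinge axis, which runs along the unit's own y; 88 mm behind the unit's centre, 87 mm high, at mid thickness of the plate.
- pack_centre (a point): Centre of the battery pack, a dark block 34 mm (own x) by 62 mm (own y) by 50 mm high (own z), about 0.25 kg. At the start its axes lie along the unit's within a few degrees. Its ends face own +y and -y, its broad sides own +x and -x.
- charger: Black charging cradle fixed on the bench. Origin: centre of the underside. Base 74 (own x) by 112 mm (own y). Two end posts, 40 mm along x, 18 mm thick, 62 mm high, stand 74 mm apart (clear) along own y: the pack goes between them, long direction along own y, either way round. Low lips (19 mm high, 46 mm apart clear) guide its sides; above them it is open to own +x and -x for fingers.
- charger_seat (a point): Centre of the cradle's floor, on which the pack stands: 12 mm above the bench, own axes as the charger.
- battery_pack: The same battery pack; origin at the centre of its underside, axes as point pack_centre.

How it is judged:
By the outcome, as a careful person would: the job done as asked, in the order asked, and still so for the second after the job is handed in, with the robot touching nothing.
It also fails if it takes over 67 s, if anything falls off the work surface, if the arm or the gripper's body presses on something with over 40 N, if the wrist force passes 120 N, or if a joint passes its speed limit or range.

ROBOT

A 7-joint arm with a two-finger parallel gripper is mounted at the origin on the work surface; the furniture and walls round the work are solid. World frame = base frame: x ahead of the robot, y to its left, z up, the work surface at z = 0. Lengths are in m, angles in degrees, forces in N, time in s.
With the tool pointing down it reaches from about 0.35 to 0.9 m from the base axis. Payload 8.1 kg.
Tool frame: the origin (TCP) lies midway between the tips of the shut fingers; the grasp point (between the pads) lies 19 mm behind it; z points along the fingers, y is the direction in which the jaws open and shut (so a half turn about z gives the same grasp; the last joint's range is limited). The gripper opens to 92 mm and grips with 3 to 60 N. Pads are 19 mm wide; open, the fingers measure 130 mm over their backs; the gripper's body (75 mm by 190 mm) begins 47 mm behind the grasp point.
Start: joints at [58.866, 24.895, 1.432, 90.138, -0.665, 64.973, -4.303], TCP at [0.267, -0.565, 0.227] pointing down, gripper open.
Joint ranges: [-149.89, 149.89], [-25.12, 119.58], [-72.63, 75.52], [4.76, 147.25], [-75.54, 255.54], [6.69, 114.76], [-157.13, 157.13]. Speed limits (degrees/s): [127.2, 127.2, 172.46, 172.46, 180, 180, 180].

INTERFACE

Orientations are given as a 3x3 rotation matrix whose columns are the frame's x, y, z axes.
In Python, from plant import robot, release, grasp, ik, sensors, imaging, job gives the robot as it stands. Calls block until the motion is done:
- robot.movep(position, orientation): joint-space move of the TCP to a pose.
- robot.move_linear(position, speed=0.15, orientation=None, f_stop=None): straight line of the TCP; orientation=None keeps the orientation; speed is the mean speed in m/s. With f_stop (N) it stops when the force on the tool has changed by that much, and returns True; else False.
- robot.set_joints(angles): joint-space move.
- release() and grasp(): open the fingers fully, or close them until they stop; the grip force is fixed at half the most.
- robot.dwell(seconds).
- ik(position, orientation): joint angles nearest the present ones, or None.
- sensors.sense(): the state.
- imaging.camera(name): name is "scene" or "top" or "wrist"; returns the picture (400x640x3 uint8, red, green, blue); there is no depth.
- imaging.get_calibration(name): a dict with "fx", "fy", "cx", "cy" (pixels), "camera_from_world" (4x4, takes a point from world to camera coordinates). Camera axes: x right, y up, looking along -z (the intrinsics and any distortion apply to the point x, -y, -z); pixel columns grow to the right and rows downward; lengths in m; the calibration is good to about 2 mm. A picture is of the moment at which its call begins: read the wrist's pose just before it. get_calibration takes no time and is no camera call; for the wrist camera it gives the pose at the moment of the call.
A pose or a line that the arm cannot do raises robot.MotionError and nothing moves.
- job.sign_off(): hands the job in, once; it reports no verdict.
The state is a dict: "clock": time; "joint_positions": joint angles; "joint_velocities": joint speeds; "tau": joint torques, N m; "tcp_pos": TCP position; "tcp_rot": TCP orientation; "force": force on the tool from outside, world axes, zero at the start; "torque": the same for the moment, N m; "finger_gap": finger opening in m.
Only numpy, scipy, OpenCV 4.12 (cv2) and the standard library are available. Lean on these libraries where they do the work, as an engineer would, in place of code of your own. Each camera call takes 0.05 s, during which the arm holds its last target.

## Working session

There is one attempt and no reset: what is moved stays moved. The work goes in short steps, each a Python script; the robot and the scene stay as the last script left them, time stands still between calls to the robot, and variables do not carry over. Pictures are saved under pics/ and viewed, and the job is handed in when it is done.

```bash
ls; mkdir -p pics
python3 - <<'E'
from plant import robot, release, grasp, ik, sensors, imaging, job
import cv2, numpy as np
np.set_printoptions(precision=4,suppress=True)
s=sensors.sense();print(s)
for n in ["scene","top","wrist"]:
    im=imaging.camera(n);cv2.imwrite(f"pics/{n}0.png",im[:,:,::-1])
    print(n,imaging.get_calibration(n))
E
```

```text
pics
{'clock': 0.0, 'joint_positions': array([58.867 , 24.9344,  1.4373, 90.1796, -0.6605, 64.9662, -4.301 ]), 'joint_velocities': array([ 0.0599,  0.0003, -0.0612, -0.0803,  0.1011,  0.0329,  0.0923]), 'tau': array([ -0.1706, -66.7531,   0.8204, -31.1948,  -0.1463,   0.1774,
        -0.0061]), 'tcp_pos': array([ 0.2664, -0.565 ,  0.226 ]), 'tcp_rot': array([[ 0.9045,  0.4265, -0.0007],
       [ 0.4265, -0.9045,  0.001 ],
       [-0.0002, -0.0012, -1.    ]]), 'force': array([0.0554, 0.1063, 0.6287]), 'torque': array([-0.0504,  0.021 , -0.017 ]), 'finger_gap': 0.09188073103193313}
scene {'fx': 518.5579245596457, 'fy': 518.5579245596457, 'cx': 323.7218484385974, 'cy': 198.03272083622534, 'camera_from_world': array([[-0.8264, -0.5628, -0.0172,  0.4778],
       [ 0.3717, -0.5683,  0.7341, -0.2726],
       [-0.4229,  0.6003,  0.6788, -1.0904],
       [ 0.    ,  0.    ,  0.    ,  1.    ]])}
top {'fx': 376.4474763271846, 'fy': 376.4474763271846, 'cx': 316.02207302768585, 'cy': 202.39334409223505, 'camera_from_world': array([[ 0.054 , -0.9985,  0.0028, -0.0721],
       [ 0.9779,  0.0534,  0.2021, -0.5883],
       [-0.2019, -0.0082,  0.9794, -0.8192],
       [ 0.    ,  0.    ,  0.    ,  1.    ]])}
wrist {'fx': 332.9520720956655, 'fy': 332.9520720956655, 'cx': 320.12833613009957, 'cy': 201.07817993105087, 'camera_from_world': array([[ 0.4255, -0.905 , -0.0026, -0.6242],
       [ 0.8693,  0.4095, -0.2768,  0.0336],
       [ 0.2516,  0.1155,  0.9609, -0.3912],
       [ 0.    ,  0.    ,  0.    ,  1.    ]])}
```

View pics/scene0.png

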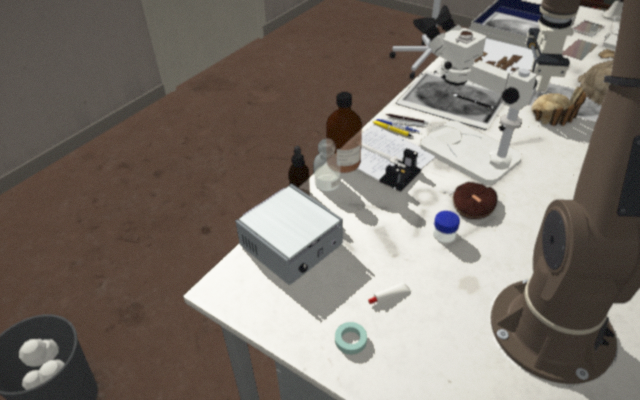

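View pics/top0.png

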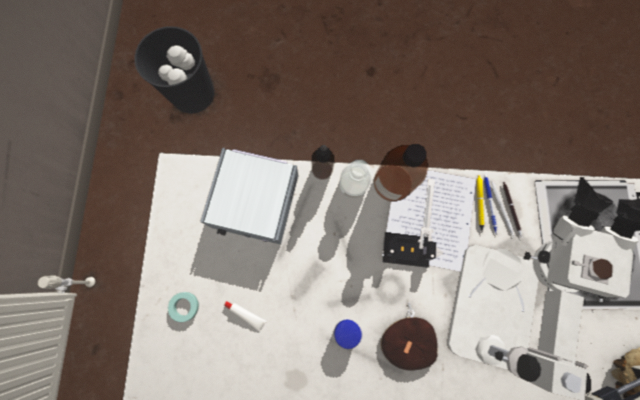

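View pics/wrist0.png

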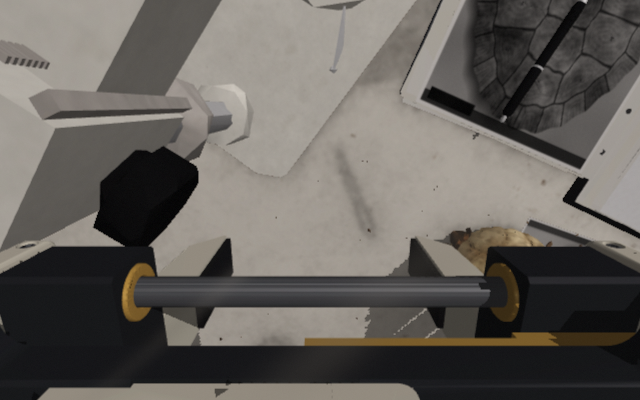

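```bash
cat > h.py <<'E'
from plant import robot, release, grasp, ik, sensors, imaging, job
import cv2, numpy as np
np.set_printoptions(precision=4,suppress=True)
def proj(P,c):
    P=np.atleast_2d(P); q=P@c["camera_from_world"][:3,:3].T+c["camera_from_world"][:3,3]
    return np.c_[c["cx"]+c["fx"]*q[:,0]/-q[:,2], c["cy"]+c["fy"]*q[:,1]/q[:,2]]
def ray(uv,c,z):
    R=c["camera_from_world"][:3,:3];t=c["camera_from_world"][:3,3]
    d=R.T@np.array([(uv[0]-c["cx"])/c["fx"],-(uv[1]-c["cy"])/c["fy"],-1]);o=-R.T@t
    return o+d*(z-o[2])/d[2]
def save(im,n,crop=None,k=1):
    if crop: im=im[crop[1]:crop[3],crop[0]:crop[2]]
    cv2.imwrite(f"pics/{n}.png",cv2.resize(im[:,:,::-1],None,fx=k,fy=k,interpolation=cv2.INTER_CUBIC))
E
python3 - <<'E'
import cv2
from h import *
a=cv2.imread("pics/top0.png")[:,:,::-1];b=cv2.imread("pics/scene0.png")[:,:,::-1]
save(a,"t0u",(195,140,305,250),5);save(a,"t0c",(370,210,450,280),7)
save(b,"s0u",(225,175,355,285),5);save(b,"s0c",(360,130,440,200),7)
E
```

```text
(no output)
```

View pics/t0u.png

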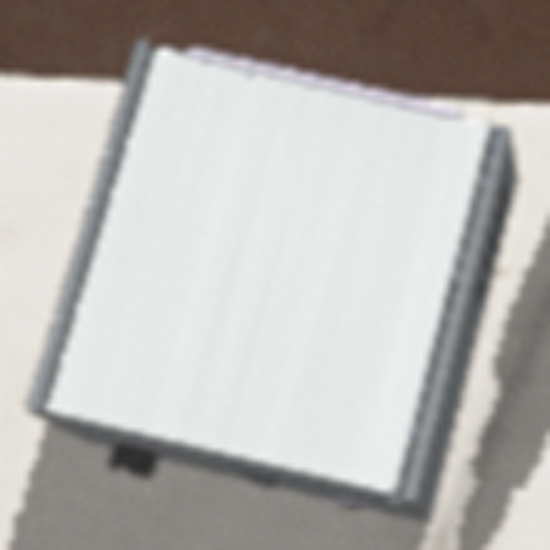

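View pics/t0c.png

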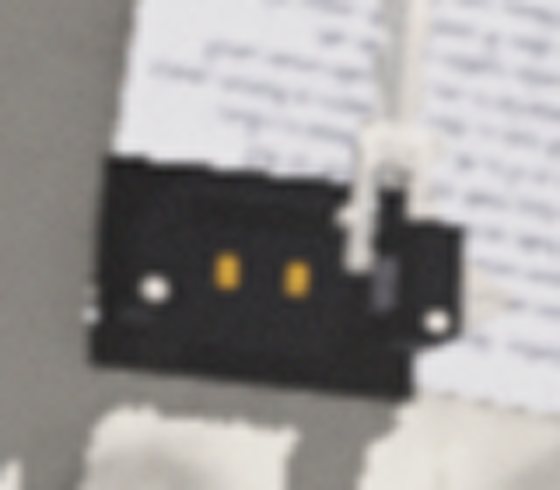

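View pics/s0u.png

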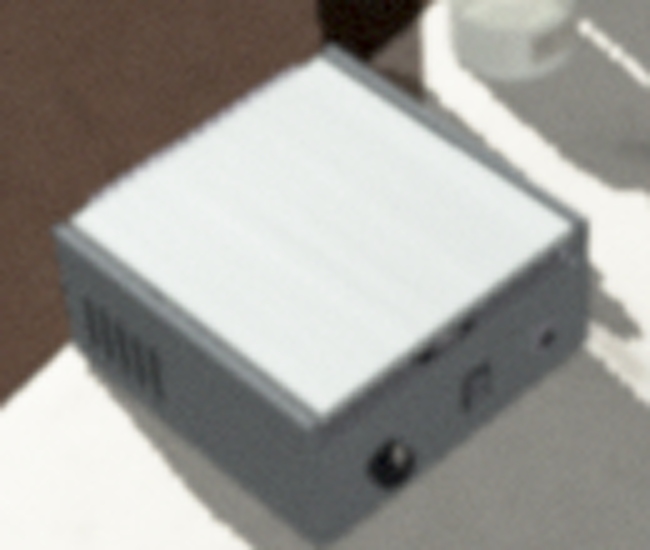

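View pics/s0c.png

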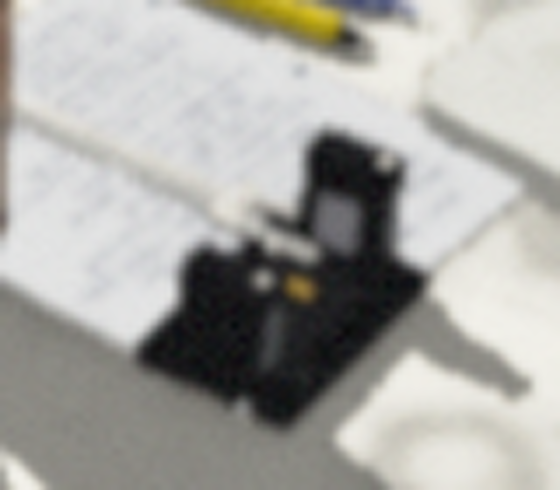

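```bash
cat > fit.py <<'E'
from h import *
from scipy.optimize import least_squares
T=imaging.get_calibration("top");S=imaging.get_calibration("scene")
def fit(obs,x0):
    def P(p,L):
        c,s=np.cos(p[2]),np.sin(p[2]);L=np.array(L)
        return np.array([p[0]+c*L[0]-s*L[1],p[1]+s*L[0]+c*L[1],L[2]])
    f=lambda p:np.concatenate([(proj(P(p,L),c)[0]-uv) for c,L,uv in obs])
    r=least_squares(f,x0,loss="soft_l1",f_scale=1.0);return r.x,r.fun.reshape(-1,2)
tu=lambda x,y:np.array([195+x/5-.4,140+y/5-.4]); su=lambda x,y:np.array([225+x/5-.4,175+y/5-.4])
tc=lambda x,y:np.array([370+x/7-.4,210+y/7-.4]); sc=lambda x,y:np.array([360+x/7-.4,130+y/7-.4])
if __name__=="__main__":
    h=.091
    ut=[(T,(-.088,.08,h),tu(48,412)),(T,(-.088,-.08,h),tu(395,492)),(T,(.09,.09,h),tu(145,40)),(T,(.09,-.09,h),tu(505,128)),(T,(-.09,.09,h),tu(34,410)) ]
    us=[(S,(-.088,.08,h),su(320,418)),(S,(-.088,-.08,h),su(578,228)),(S,(-.09,.09,0),su(320,545)),(S,(-.09,-.09,0),su(585,345)),(S,(.09,.09,h),su(58,230))]
    x0=[.6,.2,-.2]
    for o in (ut,us,ut+us):
        p,r=fit(o,x0);print(p[:2],np.degrees(p[2]));print(r.round(1).tolist())
    b=.012
    ct=[(T,(.037,.056,b),tc(105,157)),(T,(-.037,.056,b),tc(92,363)),(T,(-.037,-.056,b),tc(412,398)),(T,(.02,-.055,.062),tc(462,226)),(T,(-.02,-.055,.062),tc(458,335)),(T,(0,0,.012),tc(262,275))]
    cs=[(S,(.037,.056,0),sc(140,357)),(S,(-.037,.056,0),sc(280,428)),(S,(-.037,-.056,b),sc(425,272)),(S,(.02,-.055,.062),sc(325,128)),(S,(-.02,-.055,.062),sc(403,165))]
    for o in (ct,cs,ct+cs):
        p,r=fit(o,[.55,-.1,0]);print(p[:2],np.degrees(p[2]));print(r.round(1).tolist())
E
python3 fit.py
```

```text
[0.599  0.1106] -10.498609309549837
[[0.2, -0.1], [0.3, 0.8], [-0.8, -0.4], [2.4, -0.5], [-1.5, 0.2]]
[0.5973 0.1141] -10.530094404056612
[[0.3, -0.7], [-0.5, -0.4], [0.2, 3.0], [1.4, 0.6], [-1.7, -1.0]]
[0.5987 0.1115] -10.654548872240573
[[-0.2, -0.1], [-0.2, 1.0], [-1.0, -0.4], [2.1, -0.3], [-2.0, 0.1], [0.4, -1.7], [-0.4, -1.2], [0.3, 2.0], [1.5, -0.2], [-1.4, -2.0]]
[ 0.4992 -0.263 ] -2.799037166627389
[[-0.4, -0.8], [-0.6, 0.4], [0.6, 0.3], [0.5, -1.1], [0.4, 0.9], [-0.6, -0.1]]
[ 0.4988 -0.2605] -4.868068091192869
[[-2.7, 0.8], [-0.2, 1.6], [1.2, -0.2], [-0.3, -1.2], [0.9, -1.1]]
[ 0.4992 -0.2628] -3.537298623614203
[[-0.3, -1.1], [-0.9, 0.0], [0.2, 0.5], [0.5, -0.8], [0.2, 1.2], [-0.7, -0.1], [-2.2, 0.6], [0.6, 1.1], [1.2, -1.0], [-0.5, -1.7], [0.8, -1.8]]
```

Run:
```python
from h import *
T=imaging.get_calibration("top");S=imaging.get_calibration("scene")
print(proj([[0,0,0],[.267,-.565,.227],[.5,0,0]],T),proj([[0,0,0],[.267,-.565,.227],[.499,-.263,.012]],S))
for uv in [(348,335),(408,345),(300,285),(300,330),(245,318),(390,290),(183,307),(432,190),(424,240),(355,180),(320,165),(400,180)]: print(uv,ray(uv,T,0.0)[:2],ray(uv,T,.06)[:2])
for uv in [(446,220),(475,190),(327,165),(345,130)]: print(uv,ray(uv,S,.0)[:2],ray(uv,S,.06)[:2])
def R(tilt,yaw,flip=1):
    # tool z: forward-tilted
    y=np.radians(yaw);t=np.radians(tilt)
    f=np.array([np.cos(y),np.sin(y),0]);l=np.array([-np.sin(y),np.cos(y),0])*flip
    z=f*np.sin(t)-np.array([0,0,1])*np.cos(t)
    return np.c_[np.cross(l,z),l,z]
c=np.array([.5985,.112,0]);yaw=-10.6
def W(x,y,z): 
    a=np.radians(yaw);return c+[np.cos(a)*x-np.sin(a)*y,np.sin(a)*x+np.cos(a)*y,z]
for fl in (1,-1):
  for n,p,t in [("press",W(-.08,0,.1),0),("press",W(-.08,0,.1),15),("press",W(-.08,0,.1),30),("in",W(-.1,0,.12),60),("in45",W(-.1,0,.12),45),("in",W(-.04,0,.12),60),("up",W(.02,0,.2),60),("end",W(.1,0,.22),60),("end45",W(.1,0,.22),45),("pack",W(0,0,.034),0),("packup",W(0,0,.2),0)]:
    print(fl,n,t,p,ik(p,R(t,yaw,fl)))
```

```text
[[282.8884 472.7341]
 [611.4743 383.8632]
 [297.5636 243.0253]] [[550.9365 327.6508]
 [537.0602  80.6174]
 [399.9127 172.6031]]
(348, 335) [ 0.2927 -0.131 ] [ 0.3006 -0.1256]
(408, 345) [ 0.2781 -0.2708] [ 0.287  -0.2563]
(300, 285) [ 0.4003 -0.0122] [ 0.4012 -0.0145]
(300, 330) [ 0.2978 -0.0186] [ 0.3054 -0.0205]
(245, 318) [0.3178 0.112 ] [0.324  0.1017]
(390, 290) [ 0.4002 -0.2273] [ 0.4011 -0.2156]
(183, 307) [0.3347 0.2604] [0.3399 0.2404]
(432, 190) [ 0.6515 -0.3295] [ 0.636  -0.3111]
(424, 240) [ 0.5242 -0.3089] [ 0.517  -0.2918]
(355, 180) [ 0.6669 -0.135 ] [ 0.6504 -0.1292]
(320, 165) [ 0.7015 -0.0445] [ 0.6828 -0.0446]
(400, 180) [ 0.6731 -0.2487] [ 0.6562 -0.2356]
(446, 220) [ 0.3171 -0.1732] [ 0.2992 -0.1137]
(475, 190) [ 0.2996 -0.3221] [ 0.2829 -0.2531]
(327, 165) [ 0.6973 -0.1918] [ 0.6554 -0.131 ]
(345, 130) [ 0.747  -0.3665] [ 0.702  -0.2947]
1 press 0 [0.5199 0.1267 0.1   ] [ 12.9206  32.3263 -45.1849 108.3119  29.019   51.442   32.8658]
1 press 15 [0.5199 0.1267 0.1   ] [  8.6233  25.8711 -43.7447 120.4203  47.8044  38.2645  11.144 ]
1 press 30 [0.5199 0.1267 0.1  
[... 1018 characters left out ...]
 0.1267 0.1   ] [ 13.9677  31.0884 -61.0175 131.1218  84.7556  48.9398 150.9908]
-1 in 60 [0.5002 0.1304 0.12  ] None
-1 in45 45 [0.5002 0.1304 0.12  ] [-47.4736  19.964    1.2699 145.7666 108.7306  38.2922 109.0731]
-1 in 60 [0.5592 0.1194 0.12  ] None
-1 up 60 [0.6182 0.1083 0.2   ] [-21.8042  22.8055 -19.5241 138.5231 117.5219  55.111  114.4595]
-1 end 60 [0.6968 0.0936 0.22  ] [-21.9221  22.9783  -9.0807 129.9898 121.7333  44.5513 119.1337]
-1 end45 45 [0.6968 0.0936 0.22  ] None
-1 pack 0 [0.5985 0.112  0.034 ] [  -7.8976   36.1673  -11.2821  102.4085    9.8628   42.3797 -124.9649]
-1 packup 0 [0.5985 0.112  0.2   ] [  -1.5247   26.3568  -20.3241   93.1384   10.0293   62.3057 -125.1838]
```

```bash
cat >> h.py <<'E'
U=np.array([.5985,.112,0]);UY=-10.6
def R(tilt,yaw,flip=1):
    y=np.radians(yaw);t=np.radians(tilt)
    f=np.array([np.cos(y),np.sin(y),0]);l=np.array([-np.sin(y),np.cos(y),0])*flip
    z=f*np.sin(t)-np.array([0,0,1])*np.cos(t)
    return np.c_[np.cross(l,z),l,z]
def W(x,y,z):
    a=np.radians(UY);return U+[np.cos(a)*x-np.sin(a)*y,np.sin(a)*x+np.cos(a)*y,z]
def st(m=""):
    s=sensors.sense();print(m,"t%.2f"%s["clock"],s["tcp_pos"],"F",s["force"],"gap%.4f"%s["finger_gap"],"q",s["joint_positions"].round(1));return s
E
python3 - <<'E'
from h import *
s=st();p=s["tcp_pos"].copy()
robot.move_linear([p[0],p[1],.33],speed=.3);s=st("up")
q=s["joint_positions"].copy();q[0]=0;robot.set_joints(q);st("sweep")
for fl in (1,-1):
  for t in (35,40,45,50):
    for n,p in [("press",W(-.07,0,.12)),("back",W(-.12,0,.13)),("in",W(-.067,0,.13)),("end",W(.111,0,.228))]:
      print(fl,t,n,ik(p,R(t,UY,fl)))
  print(ik(W(0,0,.034),R(0,UY,fl)))
E
```

```text
t0.15 [ 0.2664 -0.565   0.2262] F [0.028  1.0156 0.2259] gap0.0916 q [58.9 24.9  1.4 90.2 -0.7 65.  -4.3]
up t0.64 [ 0.2666 -0.5652  0.3308] F [-0.3798  0.5339 -0.6732] gap0.0915 q [58.5 21.4  2.  80.8 -0.8 77.7 -4.2]
sweep t2.83 [ 0.621  -0.0697  0.3308] F [-0.0088  1.2808 -0.0321] gap0.0920 q [ 0.1 21.4  2.1 80.8 -0.7 77.7 -4.2]
1 35 press [-35.7674  17.0537   0.2924 136.2033  88.1043  24.3435 -38.3539]
1 35 back [-34.3547  13.3814  -8.8247 139.733   82.8915  29.5986 -38.8945]
1 35 in [-32.981   16.0014  -2.6229 135.1789  84.0511  25.2078 -33.4894]
1 35 end [-17.0004  19.0192  -4.6037 109.7838  44.7366  27.4888  22.4301]
1 40 press [-42.1453  18.5127   4.2636 139.9576 103.1617  28.5049 -56.7301]
1 40 back [-39.1501  15.0122  -7.8621 143.1799  94.3073  34.723  -54.3045]
1 40 in [-39.3784  17.2054   1.3411 138.9783  99.2052  28.9338 -51.7941]
1 40 end [-22.8198  18.278    0.8424 114.437   60.1547  23.2915   5.7114]
1 45 press [-40.8262  20.9754  -1.2898 142.8726 110.8971  37.417  -68.1796]
1 45 back [-39.8493  17.9618 -11.965  146.094  101.2893  42.8865 -66.0223]
1 45 in [-40.3875  1
[... 963 characters left out ...]
4]
-1 40 end [ -60.2046   23.9744   51.2395  117.1605   -4.0692   10.7551 -114.5033]
-1 45 press [-42.901   20.9603   1.2713 143.0395 111.6015  36.5696 111.0018]
-1 45 back [-50.8891  17.5244   1.2881 146.9664 103.6335  38.8171 111.4278]
-1 45 in [-50.8484  19.6771  11.6309 142.9644 112.195   32.4057 111.2001]
-1 45 end [-69.3395  29.9132  64.3734 121.5958 -72.138    6.8396 -49.7118]
-1 50 press [-29.4829  25.4394 -19.4905 144.6634 111.9036  52.2597 107.5953]
-1 50 back None
-1 50 in [-37.3306  22.9426  -9.0966 144.6854 112.7095  47.1091 107.0908]
-1 50 end [-57.8094  22.7179  42.533  124.7372 116.402   11.6777 123.0359]
[ -25.6313   36.1259   14.6804  104.0667  -13.0444   41.4502 -104.4319]
```

Run:
```python
from h import *
Ro=R(40,UY,1)
robot.movep(W(-.068,0,.135),Ro);st("pre")
robot.move_linear(W(-.068,0,.110),speed=.1);st("near")
save(imaging.camera("scene"),"s1",(200,100,400,300),3)
save(imaging.camera("top"),"t1",(180,120,380,270),4)
```

```text
pre t4.33 [0.5329 0.124  0.1358] F [ 0.0134 -0.1176  0.3818] gap0.0916 q [-37.2  16.5  -1.3 138.5  97.   29.7 -49.4]
near t4.73 [0.5323 0.1239 0.1101] F [-0.0599  0.4852 -0.0795] gap0.0920 q [-36.   20.2  -2.8 139.7 104.8  31.2 -58.3]
```

View pics/s1.png

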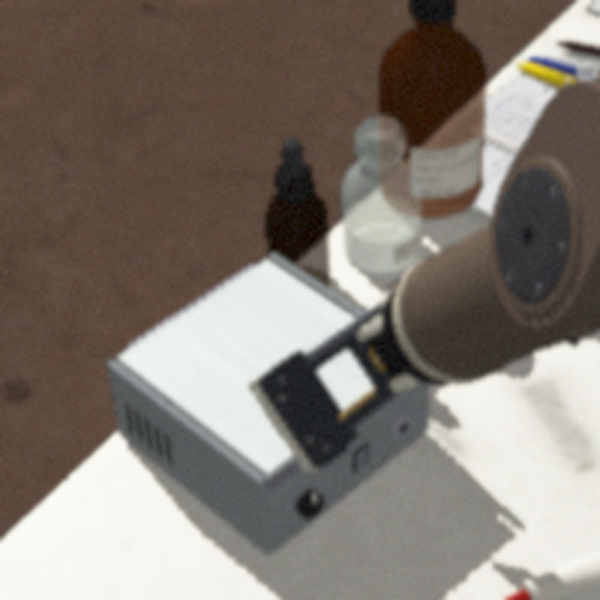

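View pics/t1.png

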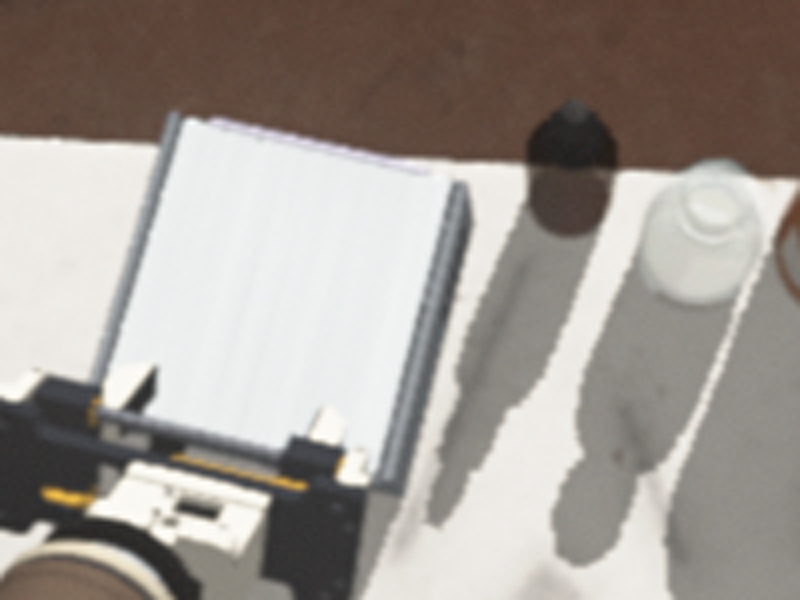

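Run:
```python
from h import *
r=robot.move_linear(W(-.068,0,.084),speed=.03,f_stop=12);st("press %s"%r)
robot.dwell(.1);st("hold")
robot.move_linear(W(-.068-.045,0,.084+.055),speed=.25);st("away")
robot.move_linear(W(-.123,0,.129),speed=.2);st("back")
robot.dwell(.3)
save(imaging.camera("scene"),"s2",(200,100,400,300),3)
```

```text
press True t5.46 [0.5319 0.1246 0.0917] F [-1.1047  1.0507  2.4968] gap0.0915 q [-34.9  23.   -4.3 140.5 110.   33.  -64.4]
hold t5.56 [0.5319 0.1245 0.0919] F [-0.1501  0.9797  2.8943] gap0.0915 q [-35.   23.   -4.3 140.4 109.9  33.  -64.3]
away t5.97 [0.4876 0.1335 0.1396] F [-0.2771  0.4782 -0.7539] gap0.0920 q [-41.8  13.7  -3.6 142.4  92.7  33.  -51.1]
back t6.22 [0.4775 0.1341 0.1278] F [-0.3058 -0.1387 -0.0854] gap0.0919 q [-42.3  15.1  -4.7 143.7  94.9  34.1 -55.4]
```

View pics/s2.png

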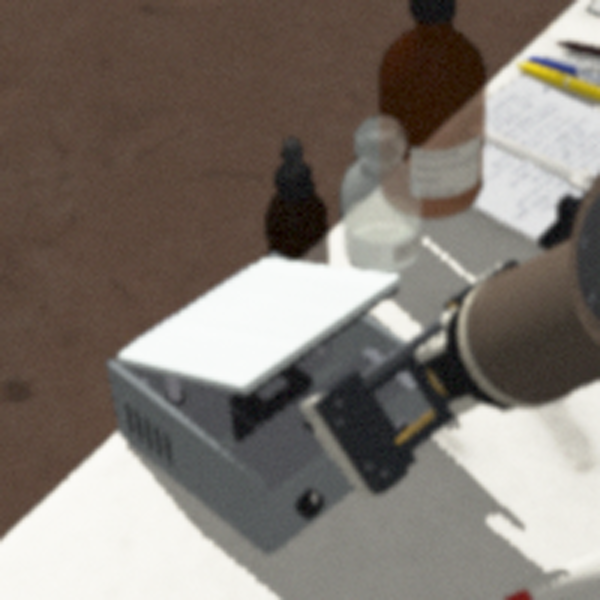

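```bash
cat >> h.py <<'E'
def hp(r,th,n=0.0):  # local x,z of point at radius r along plate, n below mid-plane
    return .088-r*np.cos(th)-n*np.sin(th), .087+r*np.sin(th)-n*np.cos(th)
E
cat > swing.py <<'E'
from h import *
t=np.radians(40);b=np.array([-np.sin(t),np.cos(t)]);un=np.array([np.cos(t),np.sin(t)])
def tcp(th,g=.010):
    tp=np.pi/2-t
    if th<tp: e=np.array(hp(.176,th,.004));return e-g*un-.025*b
    return np.array(hp(.151,th,.004))-g*un
E
python3 - <<'E'
from swing import *
S=imaging.get_calibration("scene")
for th in (.35,.4,.45,.5):
    x,z=hp(.176,th,-.004);print(th,proj([W(x,.08,z),W(x,-.08,z)],S).round(1).tolist())
for th in (.45,.6,.8,1,1.2,1.4,1.6,1.8): 
    p=tcp(th);print(th,p,ik(W(p[0],0,p[1]),R(40,UY)))
E
```

```text
0.35 [[283.4, 234.9], [336.0, 197.7]]
0.4 [[282.0, 231.4], [334.9, 194.4]]
0.45 [[280.5, 227.9], [333.7, 191.0]]
0.5 [[278.9, 224.3], [332.3, 187.6]]
0.45 [-0.0638  0.1344] [-37.2063  16.7851  -0.7863 138.3054  97.5176  29.2811 -49.4241]
0.6 [-0.0511  0.1575] [-37.0387  14.3401   0.8528 135.9093  90.1136  27.7647 -39.4655]
0.8 [-0.0291  0.1849] [-36.3841  12.3508   2.9849 132.2506  80.8822  26.367  -26.769 ]
1 [-0.0046  0.2055] [-35.391   11.7672   4.7578 128.6208  73.5224  25.4119 -16.4053]
1.2 [0.0219 0.2199] [-34.249   12.2483   6.3558 125.0801  67.6639  24.4771  -7.9828]
1.4 [0.0507 0.2287] [-33.2315  13.5845   8.1345 121.5795  62.668   23.3039  -0.8031]
1.6 [0.0808 0.2316] [-32.8237  15.6193  10.592  118.2696  58.1059  21.688    5.4578]
1.8 [0.1108 0.2285] [-33.7719  18.2627  14.6634 115.3125  52.9511  19.2891  11.6733]
```

Run:
```python
from swing import *
robot.move_linear(W(-.070,0,.126),speed=.2);st("in")
for th in (.5,.7,.95,1.2,1.45,1.65):
    p=tcp(th);r=robot.move_linear(W(p[0],0,p[1]),speed=.2,f_stop=30)
    s=sensors.sense();print(th,r,s["clock"],s["force"])
    if r: break
save(imaging.camera("scene"),"s3",(200,50,400,250),3)
```

```text
in t6.99 [0.5301 0.1243 0.1259] F [ 0.1674  0.0068 -0.4138] gap0.0918 q [-37.3  17.8  -1.6 139.3 100.   30.3 -53.2]
0.5 False 7.2417 [0.2468 0.3879 0.2352]
0.7 False 7.575 [ 1.0568  0.6745 -0.3798]
0.95 False 7.9333 [ 0.3729 -0.4266 -1.1997]
1.2 False 8.275 [-1.2153  0.0432 -0.3549]
1.45 False 8.6167 [0.032  0.7093 1.0911]
1.65 False 8.9167 [-0.0219  0.829  -0.8946]
```

View pics/s3.png

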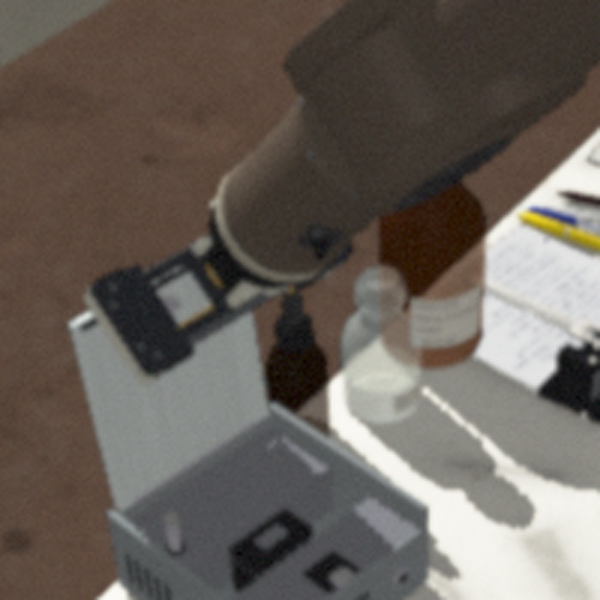

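Run:
```python
from swing import *
for th in (1.75,1.85):
    p=tcp(th);r=robot.move_linear(W(p[0],0,p[1]),speed=.1,f_stop=12);st("%.2f %s"%(th,r))
robot.move_linear(W(-.03,0,.26),speed=.3)
st()
robot.movep(W(-.10,0,.25),R(0,UY,1))
st("over");
save(imaging.camera("top"),"t4",(190,120,310,250),5)
c=imaging.get_calibration("wrist");im=imaging.camera("wrist");np.save("w4.npy",c["camera_from_world"]);save(im,"w4")
save(imaging.camera("scene"),"s4",(200,80,380,290),3)
```

```text
1.75 False t9.27 [0.6996 0.0931 0.2296] F [-0.6837  0.6695  0.0596] gap0.0916 q [-25.8  17.5   3.9 115.5  59.4  22.7   5.7]
1.85 True t9.47 [0.7091 0.0922 0.2268] F [-29.8503   1.0972  22.8191] gap0.0917 q [-25.   18.4   3.7 114.4  58.7  22.4   7. ]
 t10.12 [0.569  0.1179 0.2606] F [ 0.0535  0.7816 -0.4416] gap0.0919 q [-33.7   4.9  -0.2 126.6  59.1  31.6  -1.7]
over t11.12 [0.5005 0.1294 0.2492] F [ 0.2322  0.208  -1.0212] gap0.0916 q [-22.8  13.7   2.8 103.3  -0.6  63.   59.6]
```

View pics/t4.png

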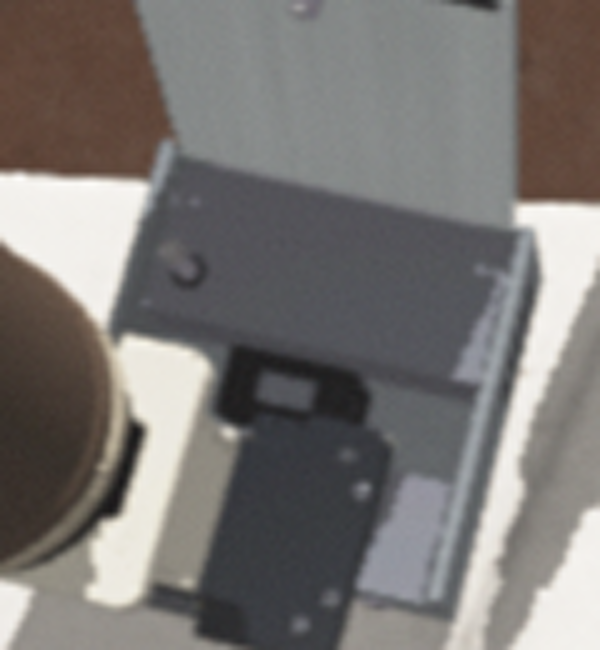

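View pics/w4.png

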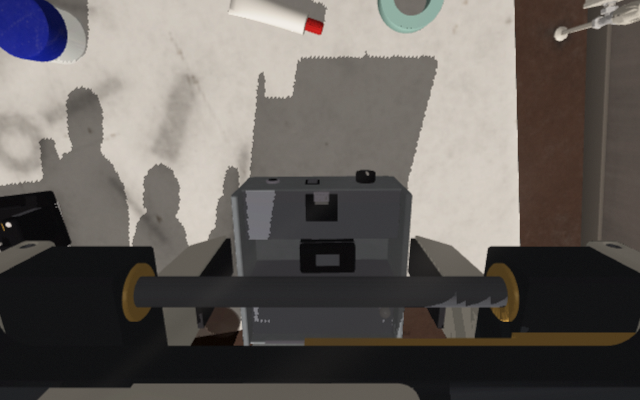

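View pics/s4.png

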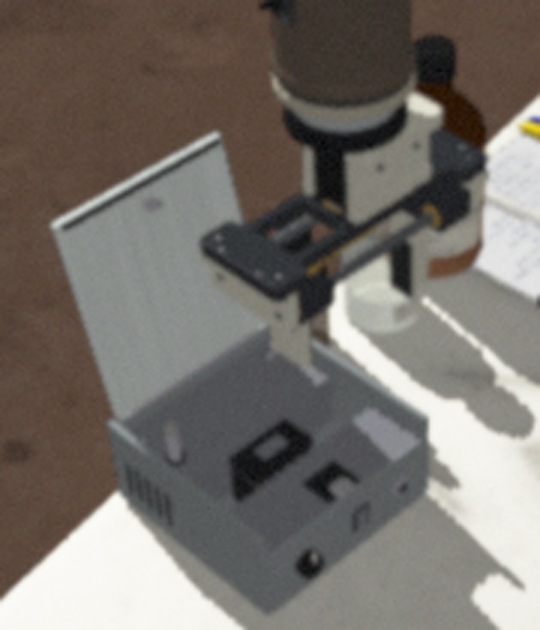

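Run:
```python
from h import *
a=cv2.imread("pics/w4.png")[:,:,::-1];save(a,"w4z",(225,165,425,290),4)
a=cv2.imread("pics/s4.png")[:,:,::-1];save(a,"s4z",(210,390,340,520),5)
```

```text
(no output)
```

View pics/w4z.png

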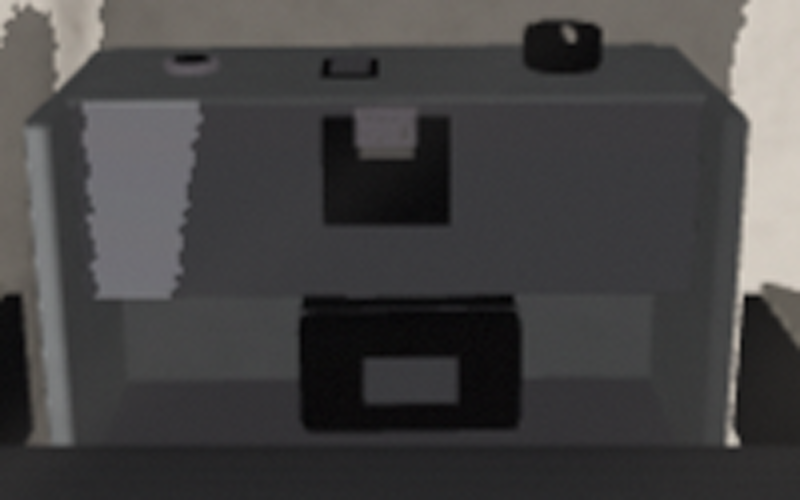

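View pics/s4z.png

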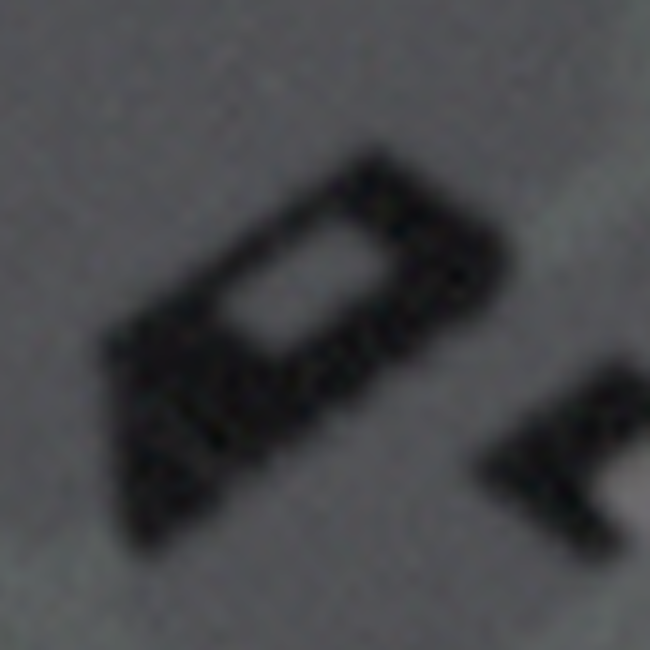

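Run:
```python
from h import *
from fit import fit,S
c=imaging.get_calibration("wrist");c["camera_from_world"]=np.load("w4.npy")
w=lambda x,y:np.array([225+x/4-.4,165+y/4-.4])
for uv in [(302,308),(520,308),(303,430),(520,430)]: print(ray(w(*uv),c,.07))
h=.07
o=[(c,(-.017,-.031,h),w(302,308)),(c,(-.017,.031,h),w(520,308)),(c,(.017,-.031,h),w(303,430)),(c,(.017,.031,h),w(520,430))]
p,r=fit(o,[.6,.11,-.18]);print("pack",p[:2],np.degrees(p[2]),r.round(1).tolist())
print("scene proj", (proj([p[0],p[1],.07],S)))
# scene crop centre of grey window
# crops: s4 crop(200,80)x3, s4z (210,390)x5
print("scene window", 200+(210+305/5)/3,80+(390+290/5)/3)
u=[(c,(-.09,-.083,h),w(62,98)),(c,(-.09,.083,h),w(708,98)),(c,(-.09,-.09,.091),w(25,122)),(c,(-.09,.09,.091),w(748,122))]
p,r=fit(u,[.6,.11,-.18]);print("unit",p[:2],np.degrees(p[2]),r.round(1).tolist())
```

```text
[0.5636 0.0955 0.07  ]
[0.5746 0.1539 0.07  ]
[0.5997 0.0884 0.07  ]
[0.611  0.1481 0.07  ]
pack [0.5872 0.1215] -10.519388076291001 [[-1.0, 1.2], [1.3, 1.1], [-0.6, -1.1], [0.5, -1.3]]
scene proj [[290.9252 228.6689]]
scene window 290.3333333333333 229.33333333333334
unit [0.5988 0.112 ] -10.701833788160542 [[1.2, 0.4], [-0.9, 0.4], [-1.6, -0.4], [1.2, -0.4]]
```

Run:
```python
from h import *
P=np.array([.5872,.1215,0]);Rp=R(0,-10.55,1)
robot.movep(P+[0,0,.14],Rp);st("above")
r=robot.move_linear(P+[0,0,.034],speed=.12,f_stop=12);st("down %s"%r)
grasp();st("grasped")
save(imaging.camera("wrist"),"w5");save(imaging.camera("scene"),"s5",(200,80,400,290),3)
D=np.array([.45,-.08,0])
for y in (-3.5,86.5,-93.5,176.5):
  for z in (.014,.2): print(y,z,ik(D+[0,0,z],R(0,y)))
```

```text
above t11.88 [0.5866 0.1218 0.1404] F [-0.2648  0.873   0.7246] gap0.0922 q [-19.6  27.2   4.  100.   -2.3  53.   64.7]
down False t12.92 [0.5878 0.1217 0.0349] F [-0.0651  0.2015  0.7823] gap0.0917 q [-19.   34.8   3.2 104.7  -2.8  40.5  65.2]
grasped t13.50 [0.5872 0.1214 0.0342] F [-0.9669 -0.3923  2.0945] gap0.0618 q [-19.   34.9   3.2 104.7  -2.8  40.5  65.2]
-3.5 0.014 [  3.5372  27.7718  -0.2076 125.2183   0.213   27.0102  89.6638]
-3.5 0.2 [  0.4637  10.8567   3.4029 114.8517  -0.7887  54.3128  90.766 ]
86.5 0.014 [ 21.7537  29.8834 -23.9285 123.7033  23.3278  30.6853 156.8623]
86.5 0.2 [ 54.1848  23.2373 -65.0098 111.1236  24.1633  60.881  155.2653]
-93.5 0.014 [-12.7168  29.0524  21.3281 126.5499 -22.1964  27.8733  22.4625]
-93.5 0.2 [-22.1891  11.0593  30.2733 116.4738  -6.8529  54.1403   8.1459]
176.5 0.014 [-29.5888  35.3892  46.1705 127.7923 -46.3561  35.2634 -42.1825]
176.5 0.2 [-44.6682  15.6678  60.1939 117.7357 -16.5268  55.4646 -69.3701]
```

View pics/w5.png

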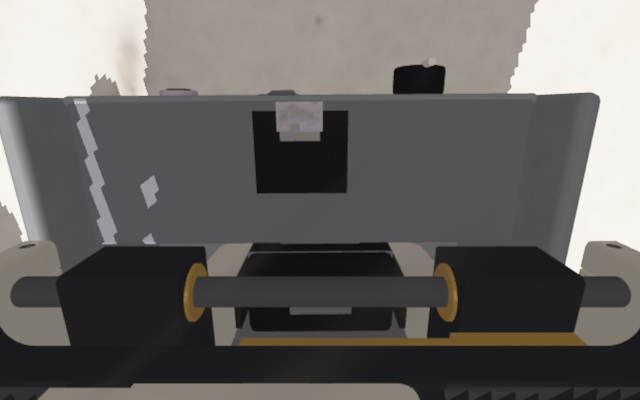

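View pics/s5.png

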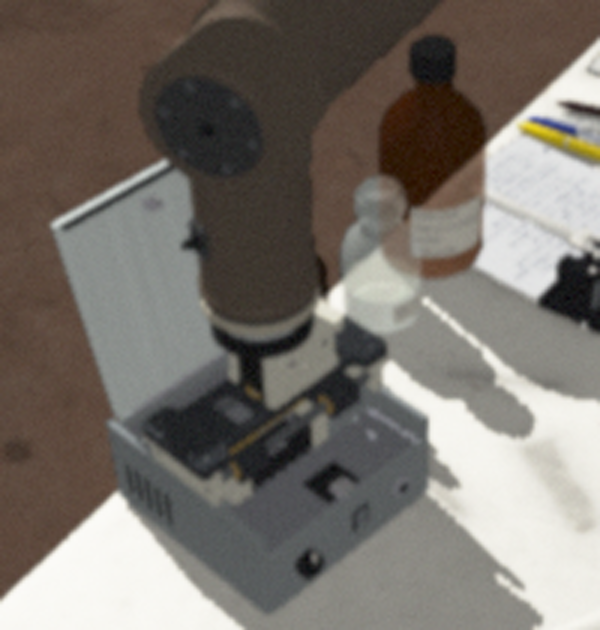

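Run:
```python
from h import *
P=np.array([.5872,.1215,0]);D=np.array([.45,-.08,0])
robot.move_linear(P+[0,0,.19],speed=.2);st("lift")
robot.movep(D+[0,0,.19],R(0,-3.5));st("overD")
c=imaging.get_calibration("wrist");im=imaging.camera("wrist");np.save("w6.npy",c["camera_from_world"]);save(im,"w6");save(im,"w6z",(0,130,240,300),3)
r=robot.move_linear(D+[0,0,.03],speed=.2);st("low")
r=robot.move_linear(D+[0,0,.009],speed=.04,f_stop=6);st("down %s"%r)
```

```text
lift t14.53 [0.5863 0.1213 0.1886] F [ 0.0774  0.3497 -3.3573] gap0.0620 q [-19.9  24.4   4.3  96.9  -2.1  58.9  64.6]
overD t15.50 [ 0.451  -0.0789  0.1899] F [ 0.6932  2.0418 -3.5254] gap0.0620 q [ -1.9  11.5   6.1 115.7  -1.6  52.8  91.5]
low t16.50 [ 0.4508 -0.0798  0.0306] F [-0.1913  0.7709 -2.8757] gap0.0620 q [ -0.   26.    4.3 124.9  -3.9  29.2  93.8]
down True t16.94 [ 0.4502 -0.0799  0.0134] F [ 0.4881  0.585  -1.9319] gap0.0621 q [  0.3  27.8   4.  125.5  -4.2  26.7  94.1]
```

View pics/w6.png

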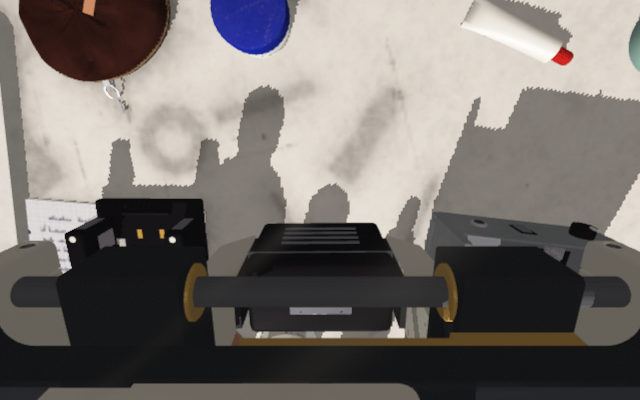

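View pics/w6z.png

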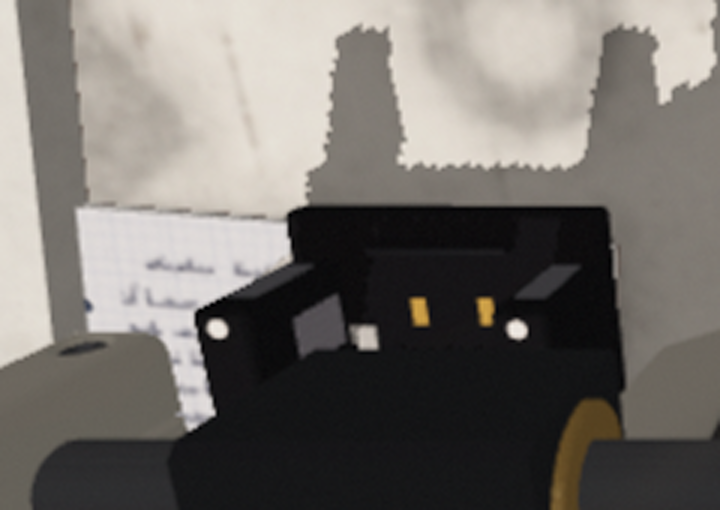

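Run:
```python
from h import *
c=imaging.get_calibration("wrist");c["camera_from_world"]=np.load("w6.npy")
w=lambda x,y:np.array([x/3-.3,130+y/3-.3])
print("contacts",ray(w(452,311),c,.012))
for z in (.0,.012,.019):
    a,b=ray(w(291,210),c,z),ray(w(610,208),c,z);print(z,a,b,np.linalg.norm(a-b),(a+b)/2,np.degrees(np.arctan2((a-b)[0],-(a-b)[1])))
# +y post top front corners / -y post : (308,262)? LED
print("LED", ray(w(217,328),c,.062),ray(w(517,328),c,.062))
print("post- front inner top",ray(w(312,262),c,.062),"post+ front inner top",ray(w(580,263),c,.062))
```

```text
contacts [ 0.4984 -0.2646  0.012 ]
0.0 [ 0.4605 -0.3214  0.    ] [ 0.4669 -0.2065  0.    ] 0.11513760927010817 [ 0.4637 -0.264   0.    ] -3.1673989598177634
0.012 [ 0.4577 -0.3129  0.012 ] [ 0.4638 -0.2019  0.012 ] 0.1111600541787033 [ 0.4607 -0.2574  0.012 ] -3.167398959817788
0.019 [ 0.456  -0.3079  0.019 ] [ 0.462  -0.1993  0.019 ] 0.10883981370871701 [ 0.459  -0.2536  0.019 ] -3.1673989598177688
LED [ 0.4814 -0.3093  0.062 ] [ 0.4871 -0.2175  0.062 ]
post- front inner top [ 0.4621 -0.2751  0.062 ] post+ front inner top [ 0.4674 -0.1947  0.062 ]
```

Run:
```python
from h import *
D=np.array([.4502,-.0799,0])
release();st("released");robot.dwell(.2)
robot.move_linear(D+[0,0,.12],speed=.25)
print(ik(D+[0,0,.12],R(0,-93.4)))
st("up")
robot.movep(D+[0,0,.12],R(0,-93.4));st("rot")
save(imaging.camera("scene"),"s7",(300,100,500,300),3);save(imaging.camera("wrist"),"w7")
```

```text
released t17.63 [ 0.4498 -0.0799  0.0137] F [-0.2781  0.6108  0.0653] gap0.0918 q [  0.3  27.8   4.  125.5  -4.2  26.8  94.1]
[-17.6937  17.8847  26.3659 121.8229 -11.615   42.6412  12.7581]
up t18.41 [ 0.4503 -0.0799  0.1203] F [-1.2053  1.0434 -0.3923] gap0.0919 q [ -1.3  17.    5.8 120.6  -2.5  42.5  92.6]
rot t19.67 [ 0.4498 -0.0799  0.1194] F [-0.2747  1.4978 -0.6266] gap0.0922 q [-17.7  17.9  26.3 121.9 -11.6  42.6  12.8]
```

View pics/s7.png

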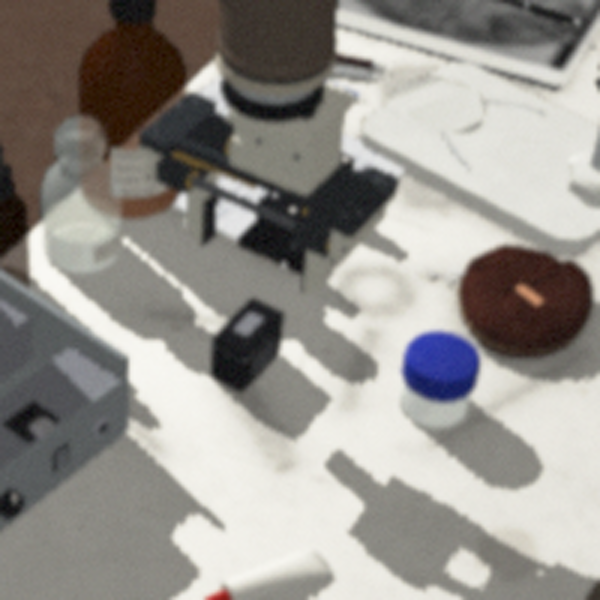

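View pics/w7.png

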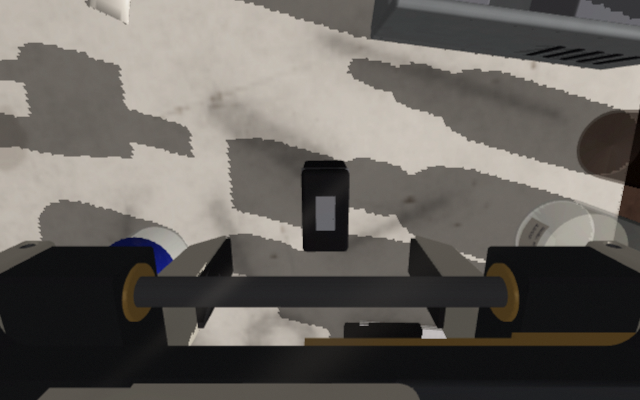

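Run:
```python
from h import *
from fit import tc,sc
T=imaging.get_calibration("top");S=imaging.get_calibration("scene")
c=imaging.get_calibration("wrist");c["camera_from_world"]=np.load("w6.npy")
w=lambda x,y:np.array([x/3-.3,130+y/3-.3])
C=np.array([.4988,-.263]);a=np.radians(-3.3);M=np.array([[np.cos(a),-np.sin(a)],[np.sin(a),np.cos(a)]])
for z in (.0,.012,.03,.05,.062):
  print(z,[((q[:2]-C)@M) for q in (ray(tc(357,265),T,z),ray(w(365,330),c,z),ray(sc(312,250),S,z),ray(tc(365,195),T,z))])
```

```text
0.0 [array([ 0.0088, -0.037 ]), array([ 0.0118, -0.0417]), array([ 0.0141, -0.0481]), array([ 0.0336, -0.0385])]
0.012 [array([ 0.0075, -0.0338]), array([ 0.0069, -0.034 ]), array([ 0.0073, -0.0348]), array([ 0.0319, -0.0352])]
0.03 [array([ 0.0054, -0.029 ]), array([-0.0006, -0.0225]), array([-0.0028, -0.0148]), array([ 0.0294, -0.0304])]
0.05 [array([ 0.0031, -0.0236]), array([-0.0089, -0.0096]), array([-0.0142,  0.0074]), array([ 0.0265, -0.025 ])]
0.062 [array([ 0.0017, -0.0204]), array([-0.0138, -0.0019]), array([-0.0209,  0.0207]), array([ 0.0248, -0.0217])]
```

Run:
```python
from h import *
print(ik([.499,-.33,.18],R(0,-93.4)))
robot.movep([.499,-.33,.18],R(0,-93.4));st()
c=imaging.get_calibration("wrist");im=imaging.camera("wrist");np.save("w8.npy",c["camera_from_world"]);save(im,"w8");save(im,"w8z",(220,130,420,280),4)
```

```text
[  7.6592  26.4583  29.7435  99.2034 -15.0537  58.3281  39.389 ]
 t20.79 [ 0.4992 -0.328   0.1793] F [-0.0963  0.9321 -0.6035] gap0.0920 q [  7.6  26.5  29.6  99.3 -15.1  58.3  39.3]
```

View pics/w8.png

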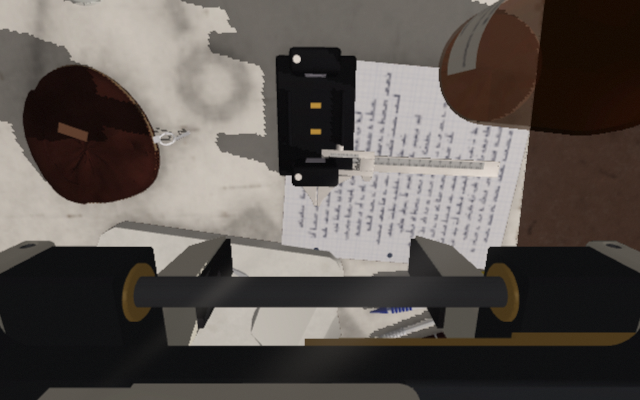

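View pics/w8z.png

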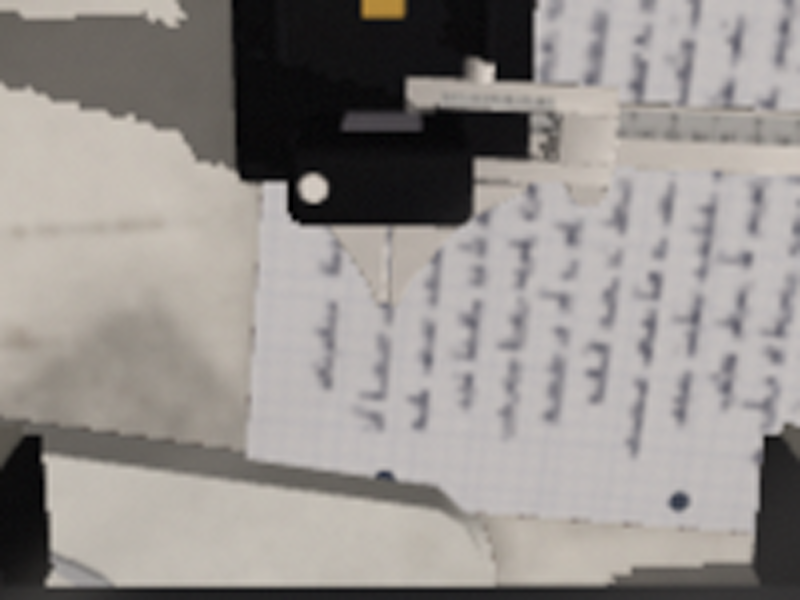

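Run:
```python
from h import *
c=imaging.get_calibration("wrist");c["camera_from_world"]=np.load("w8.npy")
w=lambda x,y:np.array([220+x/4-.4,130+y/4-.4])
C=np.array([.4988,-.263]);a=np.radians(-3.3);M=np.array([[np.cos(a),-np.sin(a)],[np.sin(a),np.cos(a)]])
for n,uv,z in [("tip top",(405,78),.013),("tip bot",(410,110),.013),("roller top",(480,58),.013),("bar at base edge",(530,80),.013),("contact",(384,8),.012),("LED",(313,188),.062),("post corner",(470,222),.062),("post",(290,222),.062),("base edge",(240,178),.012),("base edge z0",(240,178),0)]:
    print(n,(ray(w(*uv),c,z)[:2]-C)@M)
# contacts & full w8: contacts (316,105),(316,131); LEDs (296,59),(298,177); 
for n,uv,z in [("c1",(316,105),.012),("c2",(316,131),.012),("L1",(296,59),.062),("L2",(298,177),.062)]: print(n,ray(uv,c,z)[:2],(ray(uv,c,z)[:2]-C)@M)
```

```text
tip top [ 0.0052 -0.0303]
tip bot [ 0.0064 -0.0381]
roller top [ 0.0233 -0.0256]
bar at base edge [ 0.0355 -0.0309]
contact [ 0.0002 -0.0138]
LED [-0.0142 -0.0473]
post corner [ 0.0189 -0.0547]
post [-0.0192 -0.0547]
base edge [-0.0357 -0.0551]
base edge z0 [-0.0372 -0.0575]
c1 [ 0.5001 -0.2524] [0.0007 0.0107]
c2 [ 0.4986 -0.2762] [ 0.0006 -0.0132]
L1 [ 0.4876 -0.2179] [-0.0138  0.0444]
L2 [ 0.482  -0.3098] [-0.014  -0.0477]
```

Run:
```python
from h import *
robot.movep([.4502,-.0799,.13],R(0,-93.4));robot.dwell(.15);s=st()
c=imaging.get_calibration("wrist");im=imaging.camera("wrist");np.save("w9.npy",c["camera_from_world"]);save(im,"w9z",(280,140,380,270),5)
```

```text
t22.01 [ 0.4509 -0.0813  0.1303] F [-0.4047  0.8093  0.4333] gap0.0917 q [-19.4  17.1  28.5 121.2 -11.6  44.1  12.9]
```

View pics/w9z.png

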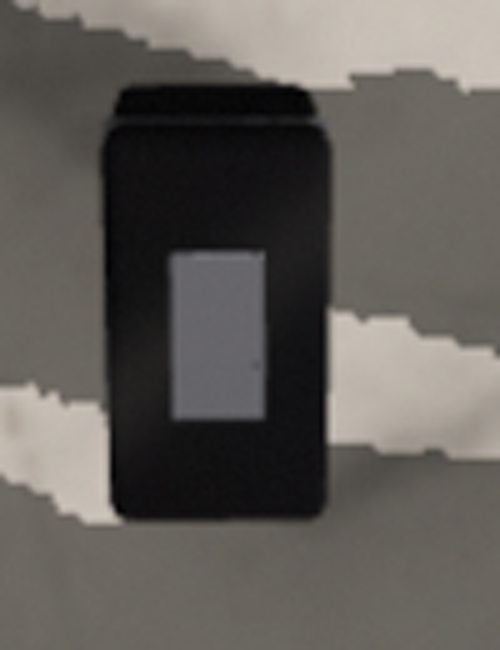

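Run:
```python
from h import *
from fit import fit
c=imaging.get_calibration("wrist");c["camera_from_world"]=np.load("w9.npy")
w=lambda x,y:np.array([280+x/5-.4,140+y/5-.4])
h=.05
# image left = -x world, up=+y
o=[(c,(-.017,.031,h),w(104,124)),(c,(.017,.031,h),w(331,124)),(c,(-.017,-.031,h),w(112,520)),(c,(.017,-.031,h),w(326,520))]
p,r=fit(o,[.45,-.08,-.06]);print(p[:2],np.degrees(p[2]),r.round(1).tolist())
```

```text
[ 0.4541 -0.0784] -3.355370825348592 [[-0.8, -0.1], [1.0, -0.3], [-0.7, 0.4], [0.6, 0.2]]
```

Run:
```python
from h import *
Rg=R(0,-93.35)
robot.move_linear([.453,-.079,.022],speed=.15,orientation=Rg,f_stop=12);st("at")
grasp();g=st("grip")
robot.move_linear([.453,-.079,.125],speed=.2);st("lift")
robot.movep([.499,-.2611,.125],Rg);robot.dwell(.2);st("over")
c=imaging.get_calibration("wrist");im=imaging.camera("wrist");np.save("w10.npy",c["camera_from_world"]);save(im,"w10")
save(imaging.camera("scene"),"s10",(320,60,480,220),4)
save(imaging.camera("top"),"t10",(340,180,480,290),5)
```

```text
at t22.93 [ 0.4534 -0.0793  0.0225] F [1.2532 0.5288 0.1573] gap0.0918 q [-12.9  28.2  21.4 125.9 -20.7  29.1  21. ]
grip t23.86 [ 0.4532 -0.079   0.022 ] F [ 1.8818  0.7423 -0.419 ] gap0.0339 q [-12.9  28.3  21.4 125.9 -20.8  29.1  21.1]
lift t24.52 [ 0.4523 -0.0786  0.1242] F [ 0.1913  0.5666 -3.5323] gap0.0333 q [-19.6  17.9  28.6 121.4 -12.4  43.5  13.5]
over t25.50 [ 0.4991 -0.2596  0.1246] F [ 0.4281  1.1414 -2.7528] gap0.0338 q [  0.7  27.2  29.8 107.6 -17.3  49.7  35.9]
```

View pics/w10.png

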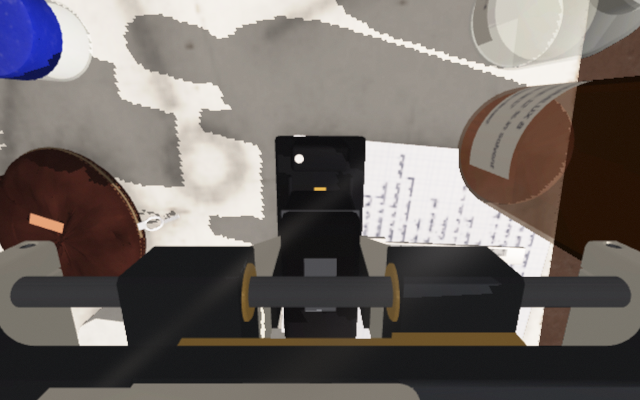

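View pics/s10.png

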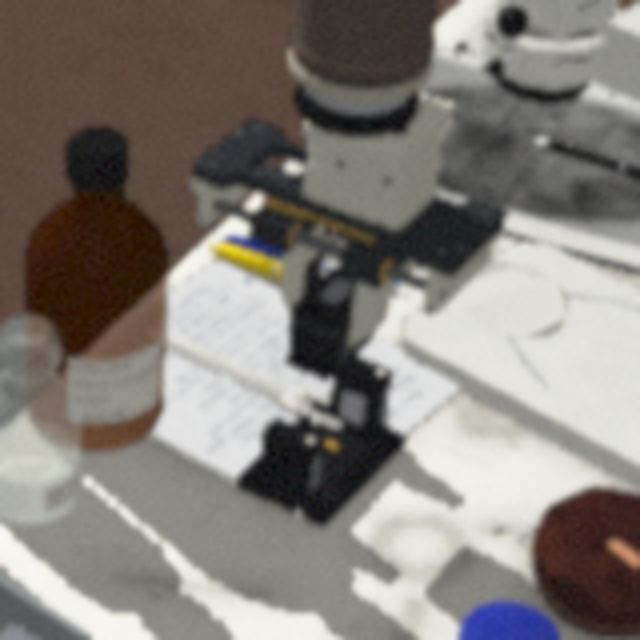

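Run:
```python
from h import *
r=robot.move_linear([.499,-.2618,.070],speed=.1,f_stop=10);st("mid %s"%r)
r=robot.move_linear([.499,-.2618,.050],speed=.06,f_stop=8);st("post %s"%r)
r=robot.move_linear([.499,-.2618,.030],speed=.03,f_stop=8);st("seat %s"%r)
robot.dwell(.1);st()
save(imaging.camera("scene"),"s11",(320,60,480,220),4)
```

```text
mid False t26.35 [ 0.4992 -0.2621  0.0703] F [ 0.2033  0.7412 -3.2714] gap0.0339 q [  2.9  31.4  27.3 110.1 -20.4  43.3  38.6]
post False t26.83 [ 0.4987 -0.2617  0.0496] F [ 0.3673  0.2368 -3.4065] gap0.0340 q [  3.8  33.1  26.2 110.9 -21.6  40.9  39.5]
seat True t27.38 [ 0.4991 -0.2617  0.0337] F [-0.0861  1.249   3.5386] gap0.0338 q [  4.5  34.4  25.3 111.4 -22.6  39.1  40.3]
 t27.48 [ 0.4991 -0.2617  0.0337] F [1.145  0.2922 3.033 ] gap0.0336 q [  4.5  34.4  25.3 111.4 -22.5  39.1  40.3]
```

View pics/s11.png

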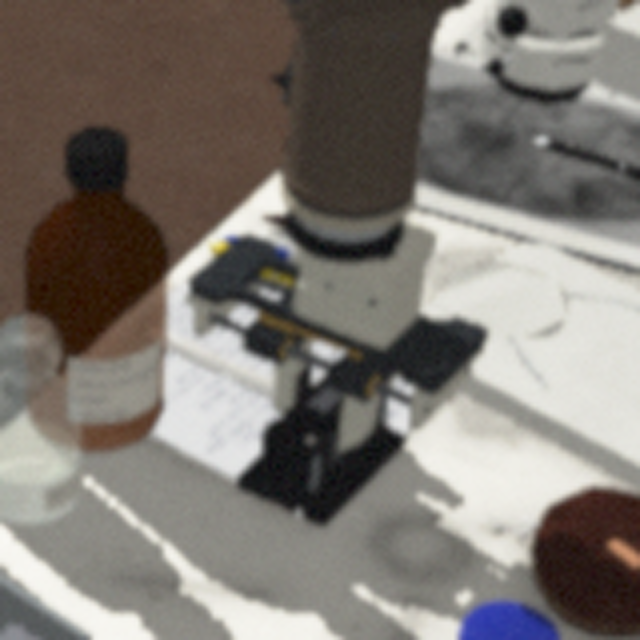

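Run:
```python
from h import *
release();robot.dwell(.2);st("rel")
robot.move_linear([.499,-.2618,.16],speed=.2);st("up")
robot.movep([.499,-.33,.2],R(0,-93.35));robot.dwell(.2);st("view")
c=imaging.get_calibration("wrist");im=imaging.camera("wrist");np.save("w12.npy",c["camera_from_world"]);save(im,"w12z",(240,20,400,220),3)
save(imaging.camera("scene"),"s12",(200,60,480,300),2.8);save(imaging.camera("top"),"t12",(190,100,470,290),2.8)
```

```text
rel t28.77 [ 0.4983 -0.2612  0.0334] F [0.6825 0.1134 0.1026] gap0.0916 q [  4.5  34.4  25.3 111.4 -22.5  39.1  40.3]
up t29.55 [ 0.4985 -0.2613  0.1591] F [-0.477   0.6918  0.5611] gap0.0917 q [ -0.3  24.9  31.2 105.5 -15.6  54.1  34.5]
view t30.17 [ 0.4988 -0.3283  0.1987] F [0.6428 1.6821 0.1611] gap0.0920 q [  5.8  25.7  32.3  98.1 -15.4  60.8  39.9]
```

View pics/w12z.png

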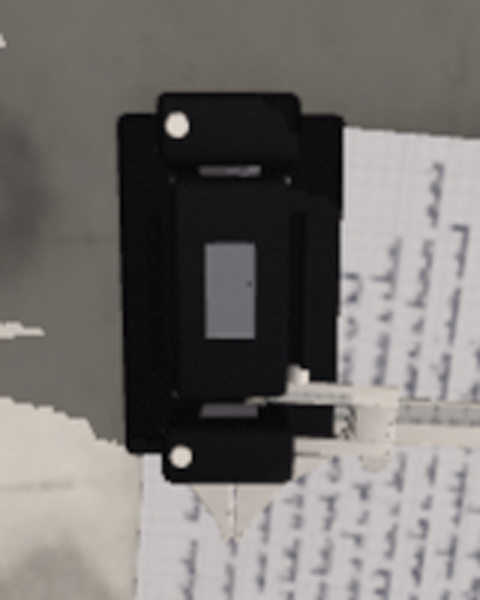

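View pics/s12.png

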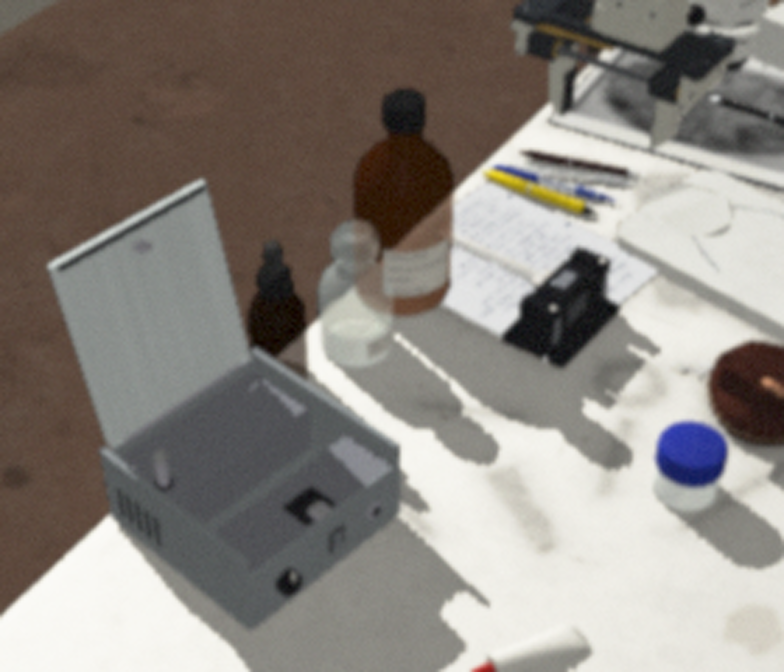

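View pics/t12.png

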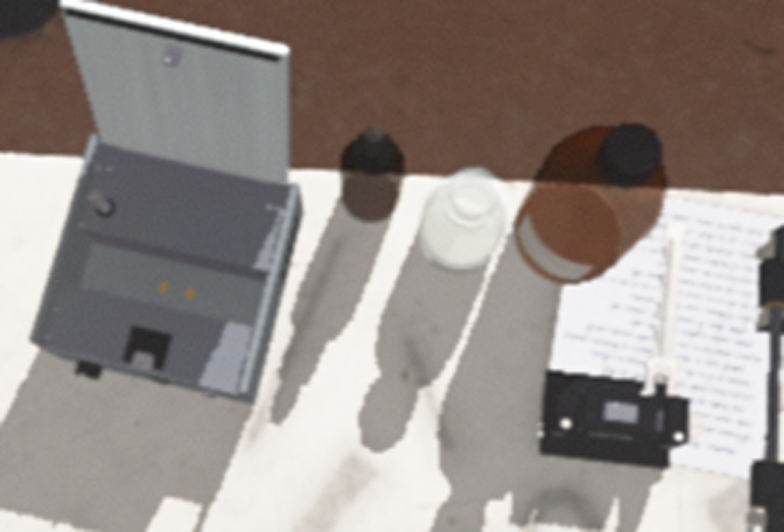

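Run:
```python
from h import *
from fit import fit,S
c=imaging.get_calibration("wrist");c["camera_from_world"]=np.load("w12.npy")
w=lambda x,y:np.array([240+x/3-.4,20+y/3-.4])
h=.062
o=[(c,(-.017,.031,h),w(175,180)),(c,(.017,.031,h),w(291,180)),(c,(-.017,-.031,h),w(172,394)),(c,(.017,-.031,h),w(286,396))]
p,r=fit(o,[.5,-.26,-.06]);print("pack",p[:2],np.degrees(p[2]),r.round(1).tolist())
print("hatch seen",[200+52/2.8,60+265/2.8],[200+205/2.8,60+182/2.8])
for th in (1.6,1.7,1.8):
    x,z=hp(.176,th,0);print(th,proj([W(x,.08,z),W(x,-.08,z)],S).round(1).tolist())
job.sign_off()
```

```text
pack [ 0.4998 -0.2626] -4.49805470035056 [[-1.2, -1.7], [1.1, -0.8], [-0.2, 1.6], [0.3, 1.8]]
hatch seen [218.57142857142858, 154.64285714285717] [273.2142857142857, 125.0]
1.6 [[226.8, 158.7], [282.7, 127.2]]
1.7 [[221.9, 155.7], [277.7, 124.7]]
1.8 [[217.3, 153.5], [272.9, 122.9]]
the job is handed in; nothing more can be done
```

The job is done and handed in, about 30 s into the 67 s allowed.

1. **Hatch:** I pressed the front edge in and let go, and it popped ajar to about 0.42 rad. I then swung it back to its stop.
2. **Battery out:** I lifted the pack by its two ends (finger gap 62 mm), stood it on the bench and let go. The camera showed it standing upright.
3. **Charging:** I took the pack again by its broad sides (gap 34 mm) and lowered it between the cradle posts. Contact came at the expected height, about 12 mm above the bench, which is the cradle floor.

**Last checks before handing in**
- The pack stands between the posts, within about 2 mm of the cradle's centre. I measured its turn as about 1° off the cradle's.
- The hatch is open at about 1.77–1.8 rad, past upright, and the bay is empty.
- The gripper is open and touching nothing.

**Things to know**
- The hatch stop met the fingertips with about 37 N at the end of the swing, although I had set a 12 N stop.
- A caliper lies across one end of the cradle floor. I set the pack about 3 mm towards the other post to avoid it, and the contact height gives no sign that the pack rests on it.

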